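# Wedge the sagging edge of a architectural model

## Task

The near edge of the white architectural model's plywood base hangs free over the table and gives when touched. Take the tapered wooden wedge, bring it thin end first to the middle of that edge, flat on the table and square to it, and push it in under the edge until it jams tight and stays by itself, feeling the push (about 12 N is right) so as not to strain the glued model. Let go, and leave the other things on the table where they are.

Things in the scene. Friction and masses are not known exactly. Their poses are not given: they have to be found in the camera images.
- wedge: The wedge: plain light wood, 140 mm long (x), 34 mm wide (y), 33 mm thick at one end, 5 mm at the other (top face rises 1 in 5, underside flat), 40 to 85 g. Lies flat on the table, to the robot's left or right. Origin: centre of its underside (z = 0 on the table). +x points to the THIN end, 70 mm from the origin; z up.
- wedge_tip (a point): Middle of the wedge's thin end, 70 mm ahead of the wedge's origin along its x, 2.5 mm above its underside.
- wedge_grip (a point): Good point to grip the wedge across its 34 mm width, near the thick end: 50 mm behind the origin along x, 14 mm above the underside (the wedge is 29 mm tall here). Gripped here the fingers stay clear of the model for the whole push.
- stand: The architectural model (white foam blocks on a plywood board 260 mm deep, 300 mm wide, 15 mm thick) and its rear plinth, fixed to the table. Origin: on the table (z = 0) straight under the middle of the board's near edge, the long edge facing the robot. +x points level in under the board at right angles to that edge: the way to push. y runs along the edge, 150 mm either way; z up.
- edge_mid (a point): 15 mm above the stand's origin. The underside of the near edge is here at 9 to 21 mm above the table: different every time and NOT measured, so find it by feel. The wedge first touches with its thin end 20 to 80 mm under the board. Board top 24 to 36 mm above the table; its front 90 mm carries only trees to 20 mm, then blocks to 80 mm high.
- bay (a point): On the table under the board, 90 mm in (empty to 180 mm). The edge springs up at 13 N per mm: 2.6 N of load per mm of wedge travel. Friction 0.45 to 0.75: it stays when let go. Pushing needs 1.2 to 1.8 times the load, up to 3 times if the fingers also bear down. A level push of 11 to 13 N jams it. Tight: over 2.5 N load when let go. Over 14 N on the model, from anything, strains its glue.
- packer: Bystander: a flat wooden off-cut, 100 x 34 x 18 mm, equally thick all along (not tapered), lying on the other side of the robot from the wedge. Origin: centre of its underside.
- glue: Bystander: white glue bottle, 48 mm across, 130 mm high. Origin: centre of its foot.
- tower: Bystander: loose white foam tower, 50 x 50 mm, 135 mm high. Origin: centre of its foot.
- house: Bystander: loose white foam house, 60 x 45 mm, 50 mm high. Origin: centre of its foot.
- mug: Bystander: white mug, 80 mm across, 95 mm high. Origin: centre of its foot.
Things that resemble listed ones, but are neither listed nor needed, are in the scene too. Leave any purple or yellow look-alike of the wedge alone.

How it is judged:
By the outcome, as a careful person would: the job done as asked, in the order asked, and still so for the second after the job is handed in, with the robot touching nothing.
It also fails if it takes over 64 s, if anything falls off the work surface, if the arm or the gripper's body presses on something with over 40 N, if the wrist force passes 120 N, or if a joint passes its speed limit or range.

## Robot

A 6-joint arm with a two-finger parallel gripper is mounted at the origin on the work surface. World frame = base frame: x ahead of the robot, y to its left, z up, the work surface at z = 0. Lengths are in m, angles in degrees, forces in N, time in s.
With the tool pointing down it reaches from about 0.25 to 0.725 m from the base axis. Payload 9.7 kg.
Tool frame: the origin (TCP) lies midway between the tips of the shut fingers; the grasp point (between the pads) lies 19 mm behind it; z points along the fingers, x is the direction in which the jaws open and shut, and the axes are right-handed (so a half turn about z gives the same grasp; the last joint's range is limited). The gripper opens to 85 mm and grips with 20 to 120 N. Pads are 22 mm wide; open, the fingers measure 114 mm over their backs; the gripper's body (76 mm by 85 mm) begins 54 mm behind the grasp point. The pads swing forward as they close: fully open they stand 13 mm farther back than shut.
Start: joints at [64.859, 4.979, 10.078, 95.1, 0, 90], TCP at [0.234, 0.498, 0.231] pointing down, gripper open.
Joint ranges: [-179.16, 179.16], [-48.56, 103.87], [-65.8, 70.77], [-126.05, 130.52], [-82.76, 87.17], [-180, 180]. Speed limits (degrees/s): [127.2, 127.2, 147.25, 180, 180, 180].

## Interface

Orientations are given as [roll, pitch, yaw] about the fixed x, y, z axes, in that order (R = Rz(yaw) Ry(pitch) Rx(roll)).
In Python, from workcell import sensors, camera, get_calibration, bot, recognise, place_of gives the robot as it stands. The module is installed in compiled form; this text tells all that it offers.
- The arm moves only by the tool send_rows, never from a script. Its argument "plan" is a list of rows, each a list of 3 entries, a list of its own where there are three numbers: the shift along the tool's x, y, z normalised to -1 to 1, where 1 is 0.3 m, then the turn, a rotation vector about the tool's x, y, z normalised to -1 to 1, where 1 is pi rad, then the closure, from -1 (fully open) to 1 (shut). In form: [[[x, y, z], [rx, ry, rz], claw], ...]. A call has 1 to 10 rows; each row is the pose to reach, as a shift and turn from the pose commanded when the call began, along the tool's axes at that moment, turning the shorter way round; what a row does not reach only later rows make up. A row lasts 1/10 s, in which the tool goes at most 50 mm and 8.59 degrees, less where a joint would pass 70% of its speed; a pose out of reach is approached as far as the arm can. A call with a number of a shift or a turn outside -1 to 1 is refused whole. A call with a gripper value outside its range is refused whole. The fingers move at their own pace and stop on an object; "force" is the grip in N (left out, the last holds). Time passes only in rows, so rows that repeat a pose let the fingers close. It gives the time, the measured TCP pose, the force and the opening at its end, in the units of the state.
- sensors.get_obs(): the state, without advancing time (a new reading comes with each control period).
- camera(name): name is "scene" or "top"; returns the picture (480x640x3 uint8, blue, green, red); there is no depth.
- get_calibration(name): a dict with "fx", "fy", "cx", "cy" (pixels), "k1" (the pictures are not rectified: a ray, as slopes to the right and down, at radius r is drawn at 1 + k1 r^2 times it, then the intrinsics apply), "R" (3x3) and "t" (3): a world point X has camera coordinates R X + t. Camera axes: x right, y down, z forward; pixel columns grow to the right and rows downward; lengths in m; the calibration is good to about 2 mm. A picture is of the moment at which its call begins. get_calibration takes no time and is no camera call.
- bot.job_done(): hands the job in, once; it reports no verdict.
Trained networks look in the newest picture that a camera, given by its name, has taken for a name from the list of things; names that differ only in an ending like _2 or _b are one class to them, and where a whole thing is asked for, a point or a joint stands for the part that bears it (a point fixed in the world has none). Each returns a list of dicts, best first, with "p" (0 to 1); they miss things now and then, are a little off and sometimes report something else, mostly with a low value. They report only what shows in the picture. A call takes as long as a camera call. They do not tell look-alikes from the thing itself.
- recognise(label, camera): "point" ([column, row] in pixels, amid what is visible of it).
- place_of(label, camera): "point" ([column, row] in pixels: a listed point, or the origin of a listed thing).
The state is a dict: "time": time; "q": joint angles; "qd": joint speeds; "joint_efforts": joint torques, N m; "ee_pos": TCP position; "tcp_rot": TCP orientation; "wrist_force": force on the tool from outside, world axes, zero at the start; "torque": the same for the moment, N m; "opening": finger opening in m.
Only numpy, scipy, OpenCV 4.12 (cv2) and the standard library are available. Lean on these libraries where they do the work, as an engineer would, in place of code of your own. Each camera call takes 0.05 s, during which the arm holds its last target. There are 200 camera calls.

## Working session

There is one attempt and no reset: what is moved stays moved. The work goes in short steps, Python scripts to look and compute and a tool call to move; the robot and the scene stay as the last step left them, time stands still between calls to the robot, and variables do not carry over. Pictures are saved under pics/ and viewed, on a budget of 10 in all, crops included, one or two more only if the job needs it, and the job is handed in when it is done.

Besides the shell and the picture viewer there is one more tool, called after "Emit:" as name(argument=value, ...), one argument or row to a line, values as JSON. send_rows: Moves the arm, as the interface text tells. Scaled input: -1 to 1 covers 0.3 m each way for a shift and pi rad each way for a turn. Its arguments: {"type":"object","properties":{"plan":{"type":"array"},"force":{"type":"number"}},"required":["plan"]}

```bash
mkdir -p pics; cat > h.py <<'E'
import numpy as np, cv2
from workcell import sensors, camera, get_calibration, bot, recognise, place_of
def cal(n):
    c=get_calibration(n); return c,np.array(c["R"]),np.array(c["t"]).ravel()
def ray(n,px):
    c,R,t=cal(n); d=np.array([(px[0]-c["cx"])/c["fx"],(px[1]-c["cy"])/c["fy"]]); u=d.copy()
    for _ in range(30): u=d/(1+c["k1"]*(u@u))
    return -R.T@t, R.T@np.array([u[0],u[1],1])
def atz(n,px,z):
    o,d=ray(n,px); return o+d*(z-o[2])/d[2]
def proj(n,X):
    c,R,t=cal(n); p=R@np.array(X)+t; u=p[:2]/p[2]; u=u*(1+c["k1"]*(u@u))
    return np.array([u[0]*c["fx"]+c["cx"],u[1]*c["fy"]+c["cy"]])
E
python3 - <<'E'
from h import *
for n in("top","scene"):
    cv2.imwrite(f"pics/{n}0.png",camera(n))
    for l,z in(("wedge",0),("wedge_tip",.0025),("wedge_grip",.014),("stand",0),("edge_mid",.015),("packer",0)):
        for d in place_of(l,n)[:4]:
            print(n,l,round(d["p"],2),np.round(d["point"],1),np.round(atz(n,d["point"],z),4))
print(sensors.get_obs())
E
```

```text
top wedge 0.96 [428.2 308.6] [ 0.415  -0.2666  0.    ]
top wedge 0.81 [285.7 279.2] [0.4856 0.0744 0.    ]
top wedge 0.76 [444.2 189.9] [ 0.709  -0.3181  0.    ]
top wedge_tip 0.86 [447.9 292.5] [ 0.4532 -0.3154  0.0025]
top wedge_tip 0.86 [257.  269.3] [0.509  0.1432 0.0025]
top wedge_tip 0.8 [421.4 208.7] [ 0.6598 -0.258   0.0025]
top wedge_grip 0.82 [412.  322.5] [ 0.3821 -0.2237  0.014 ]
top wedge_grip 0.73 [300.1 296.1] [0.4444 0.0395 0.014 ]
top wedge_grip 0.6 [463.2 178.4] [ 0.7351 -0.3636  0.014 ]
top stand 0.89 [332.  214.7] [ 0.6441 -0.0371  0.    ]
top edge_mid 0.72 [334.7 214.2] [ 0.6419 -0.043   0.015 ]
top edge_mid 0.36 [333.4 215.4] [ 0.6389 -0.0399  0.015 ]
top packer 0.74 [216.1 301.9] [0.4313 0.2391 0.    ]
scene wedge 0.77 [205.8 223.1] [ 0.7009 -0.3135  0.    ]
scene wedge 0.74 [304.6 197.4] [ 0.406  -0.2676  0.    ]
scene wedge 0.72 [361.8 264.6] [0.4848 0.078  0.    ]
scene wedge_tip 0.94 [228.6 225.2] [ 0.6583 -0.2643  0.0025]
scene wedge_tip 0.55 [369.1 279.8] [0.5122 0.1362 0.0025]
scene wedge_tip 0.23 [300.9 197.5] [ 0.4174 -0.2699  0.0025]
scene wedge_grip 
[... 283 characters left out ...]
ene packer 0.57 [428.8 287.5] [0.4176 0.2386 0.    ]
{'time': 0.7, 'q': array([ 6.48597102e+01,  4.97625024e+00,  1.00788339e+01,  9.50995450e+01,
       -2.09977188e-04,  9.00015046e+01]), 'qd': array([-0.02115309, -0.04805011, -0.01248783, -0.05441444,  0.0060478 ,
       -0.04346937]), 'joint_efforts': array([ 6.22051757e-04, -5.19964850e+01,  4.64783692e+01,  1.37917450e-03,
       -3.21883977e-05, -3.24985990e-06]), 'ee_pos': array([0.23365942, 0.49789526, 0.23131513]), 'tcp_rot': array([ 1.79999790e+02, -3.03863092e-03,  6.48582056e+01]), 'wrist_force': array([0.35286077, 0.25646646, 0.64958771]), 'torque': array([-0.00831894, -0.00128047, -0.02152577]), 'opening': 0.08542052863495334}
```

View pics/top0.png

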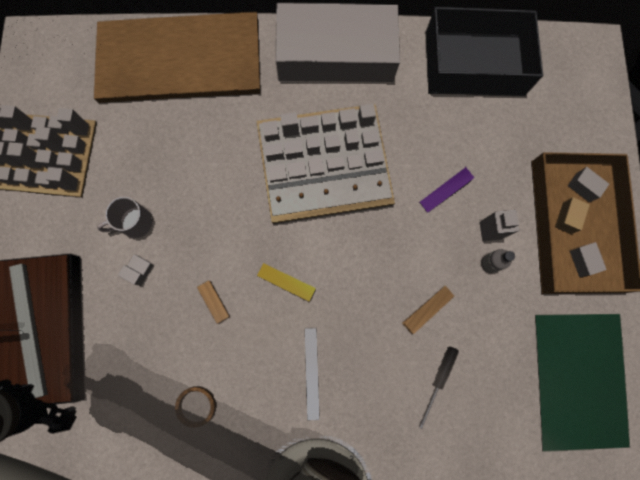

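View pics/scene0.png

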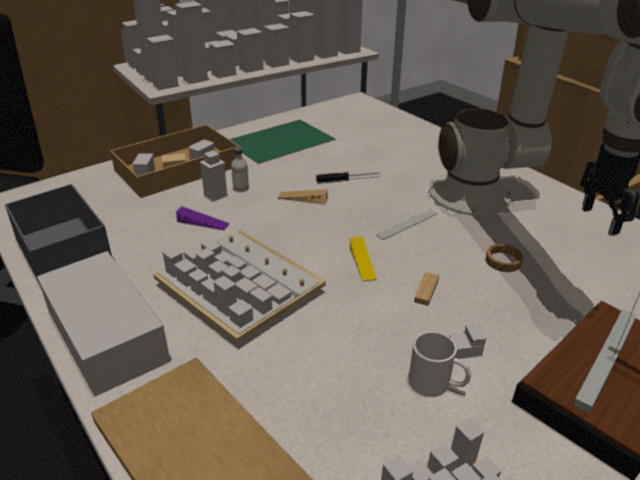

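The plain light wedge is at top (428,309) and scene (303,196). Things it could be taken for are the purple one at (447,190), the yellow one at (287,282), the untapered packer at (214,301) and the wood block in the tray at (575,214). I choose (428,309). Next come a close crop and a silhouette fit.

```bash
python3 - <<'E'
from h import *
from scipy.optimize import minimize
t=cv2.imread("pics/top0.png"); s=cv2.imread("pics/scene0.png")
a=cv2.resize(s[175:225,260:345],None,fx=7,fy=7,interpolation=cv2.INTER_CUBIC)
b=cv2.resize(t[275:345,385:470],None,fx=7,fy=7,interpolation=cv2.INTER_CUBIC)
cv2.imwrite("pics/crop1.png",cv2.resize(np.vstack([a,b]),None,fx=.7,fy=.7))
def mask(im,x0,x1,y0,y1):
    m=np.zeros(im.shape[:2],np.uint8); hsv=cv2.cvtColor(im,cv2.COLOR_BGR2HSV)
    m[y0:y1,x0:x1]=(hsv[y0:y1,x0:x1,1]>85)*255
    n,l,st,_=cv2.connectedComponentsWithStats(m); k=1+np.argmax(st[1:,4]); return (l==k).astype(np.uint8)*255
M={"top":mask(t,385,470,275,345),"scene":mask(s,265,340,180,215)}
for n in M: print(n,(M[n]>0).sum(),cv2.minAreaRect(cv2.findNonZero(M[n])))
V=[(x,y,z) for y in(-.017,.017) for x,z in((-.07,0),(-.07,.033),(.07,0),(.07,.005))]
def cost(p,ns=("top","scene")):
    c,sn=np.cos(p[2]),np.sin(p[2]); e=0
    for n in ns:
        P=np.array([proj(n,(p[0]+c*x-sn*y,p[1]+sn*x+c*y,z)) for x,y,z in V])
        h=cv2.convexHull((P*16*4+32-0).astype(np.int32)//1)
        im=np.zeros((1920,2560),np.uint8); cv2.fillConvexPoly(im,h,255,shift=4)
        im=cv2.resize(im,(640,480),interpolation=cv2.INTER_AREA)
        e+=np.abs(im.astype(float)-M[n]).sum()/255
    return e
for ns in(("top","scene"),("top",),("scene",)):
  for y0 in(-52,128):
    r=minimize(cost,[.416,-.267,np.radians(y0)],args=(ns,),method="Nelder-Mead",options=dict(initial_simplex=[[.416,-.267,np.radians(y0)],[.424,-.267,np.radians(y0)],[.416,-.259,np.radians(y0)],[.416,-.267,np.radians(y0+6)]],maxiter=80))
    print(ns,y0,r.fun,np.round(r.x[:2],4),np.degrees(r.x[2]))
E
```

```text
top 844 ((428.35400390625, 309.6902770996094), (15.42782211303711, 57.007686614990234), 48.8140754699707)
scene 482 ((302.0, 196.5), (13.0, 48.0), 90.0)
('top', 'scene') -52 163.45098039215685 [ 0.4146 -0.2659] -50.45982271699644Traceback (most recent call last):
  File "<stdin>", line 25, in <module>
    res = _minimize_neldermead(fun, x0, args, callback, bounds=bounds,
                               **options)
    fxc = func(xc)
    fx = function(np.copy(x), *(wrapper_args + args))
  File "<stdin>", line 17, in cost
  File "h.py", line 12, in proj
    c,R,t=cal(n); p=R@np.array(X)+t; u=p[:2]/p[2]; u=u*(1+c["k1"]*(u@u))
          ~~~^^^
  File "h.py", line 4, in cal
    c=get_calibration(n); return c,np.array(c["R"]),np.array(c["t"]).ravel()
ValueError: time passes only in moves, steps and waits
```

View pics/crop1.png

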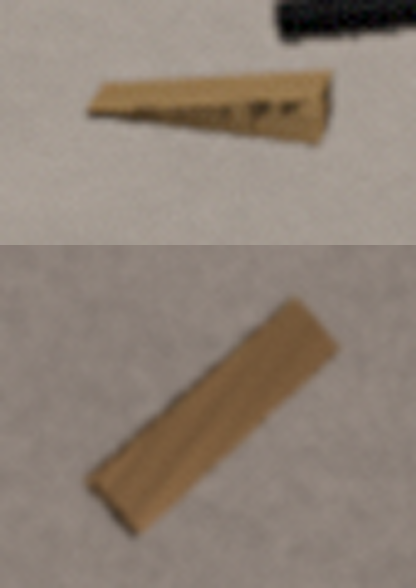

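The crop confirms a tapered plain-wood wedge: in the scene view the thin end is on the left and the thick end, with its dark end face, on the right. Next I finish the fit and look at the board.

```bash
sed -i 's/^def cal(n):/import functools\n@functools.cache\ndef cal(n):/' h.py; python3 - <<'E'
from h import *
from scipy.optimize import minimize
t=cv2.imread("pics/top0.png"); s=cv2.imread("pics/scene0.png")
a=cv2.resize(t[95:230,250:405],None,fx=4,fy=4,interpolation=cv2.INTER_CUBIC)
b=cv2.resize(s[225:350,145:335],None,fx=4,fy=4,interpolation=cv2.INTER_CUBIC)
W=max(a.shape[1],b.shape[1]); pad=lambda i:np.pad(i,((0,0),(0,W-i.shape[1]),(0,0)))
cv2.imwrite("pics/crop2.png",cv2.resize(np.vstack([pad(a),pad(b)]),None,fx=.55,fy=.55))
def mask(im,x0,x1,y0,y1):
    m=np.zeros(im.shape[:2],np.uint8); hsv=cv2.cvtColor(im,cv2.COLOR_BGR2HSV)
    m[y0:y1,x0:x1]=(hsv[y0:y1,x0:x1,1]>85)*255
    n,l,st,_=cv2.connectedComponentsWithStats(m); k=1+np.argmax(st[1:,4]); return (l==k).astype(np.uint8)*255
M={"top":mask(t,385,470,275,345),"scene":mask(s,265,340,180,215)}
V=[(x,y,z) for y in(-.017,.017) for x,z in((-.07,0),(-.07,.033),(.07,0),(.07,.005))]
def cost(p,ns):
    c,sn=np.cos(p[2]),np.sin(p[2]); e=0
    for n in ns:
        P=np.array([proj(n,(p[0]+c*x-sn*y,p[1]+sn*x+c*y,z)) for x,y,z in V])
        im=np.zeros((1920,2560),np.uint8); cv2.fillConvexPoly(im,cv2.convexHull((P*64+32).astype(np.int32)),255,shift=4)
        e+=np.abs(cv2.resize(im,(640,480),interpolation=cv2.INTER_AREA).astype(float)-M[n]).sum()/255
    return e
for ns in(("top","scene"),("top",),("scene",)):
  for y0 in(-52,128):
    q=np.radians(y0); S=[[.416,-.267,q],[.424,-.267,q],[.416,-.259,q],[.416,-.267,q+.1]]
    r=minimize(cost,S[0],args=(ns,),method="Nelder-Mead",options=dict(initial_simplex=S,maxiter=70))
    print(ns,y0,round(r.fun),np.round(r.x[:2],4),np.degrees(r.x[2]))
# board rim
for n,(x0,x1,y0,y1) in(("top",(255,402,98,228)),("scene",(145,332,225,348))):
    im={"top":t,"scene":s}[n]; hsv=cv2.cvtColor(im,cv2.COLOR_BGR2HSV); m=np.zeros((480,640),np.uint8); m[y0:y1,x0:x1]=(hsv[y0:y1,x0:x1,1]>75)*255
    h=cv2.convexHull(cv2.findNonZero(m)); print(n,cv2.approxPolyDP(h,2.5,True).reshape(-1,2).tolist())
E
```

```text
('top', 'scene') -52 166 [ 0.414  -0.2653] -50.5081651194227
('top', 'scene') 128 394 [ 0.4112 -0.2626] 131.46911040909174
('top',) -52 63 [ 0.4143 -0.2658] -50.16737790270411
('top',) 128 125 [ 0.4134 -0.2644] 131.2836012834745
('scene',) -52 96 [ 0.4134 -0.2678] -51.40718711874181
('scene',) 128 228 [ 0.4124 -0.2612] 162.33128767601366
top [[394, 202], [272, 222], [257, 121], [375, 106]]
scene [[324, 284], [235, 342], [167, 290], [154, 274], [200, 225], [227, 225], [324, 280]]
```

View pics/crop2.png

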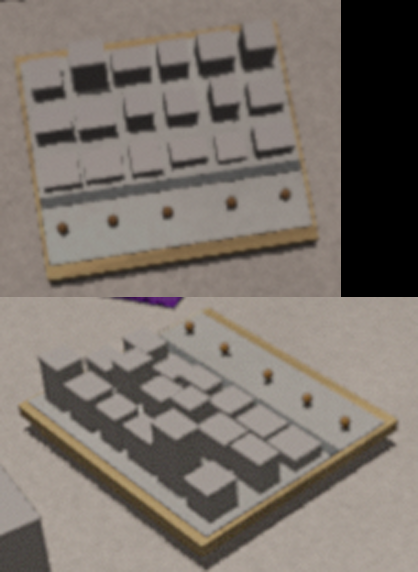

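```bash
python3 - <<'E'
from h import *
from scipy.optimize import least_squares
S={n:cv2.cvtColor(cv2.imread(f"pics/{n}0.png"),cv2.COLOR_BGR2HSV)[:,:,1].astype(float) for n in("top","scene")}
C={"top":[((271.4,216.8),0),((393.6,199),1),((257.7,121.4),2),((373.6,105.9),3)],
   "scene":[((325,282.3),0),((239,231.4),1),((237.5,334),2),((155,274),3)]}
L=[(0,.15),(0,-.15),(.26,.15),(.26,-.15)]
def w(p,x,y,z): c,s=np.cos(p[2]),np.sin(p[2]); return (p[0]+c*x-s*y,p[1]+s*x+c*y,z)
def res(p,ns=("top","scene")): return np.concatenate([proj(n,w(p,*L[k],p[3]))-q for n in ns for q,k in C[n]])
for ns in(("top","scene"),("top",),("scene",)):
    r=least_squares(res,[.64,-.045,.1,.03],args=(ns,),loss="soft_l1"); print(ns,np.round(r.x,4),np.degrees(r.x[2]),np.round(r.fun,1))
    if len(ns)==2:p=r.x
# subpixel front-face saturation band centre in top image
def band(n,y,sgn):  # profile across the front edge
    a=proj(n,w(p,-.03,y,p[3]-.0075)); b=proj(n,w(p,.03,y,p[3]-.0075))
    q=a+(b-a)*np.linspace(0,1,121)[:,None]; v=cv2.remap(S[n].astype(np.float32),q[:,0].astype(np.float32),q[:,1].astype(np.float32),cv2.INTER_LINEAR).ravel()
    return v
for n in("top","scene"):
    o=[]
    for y in np.linspace(-.13,.13,14):
        v=band(n,y,1); base=np.percentile(v,40); k=v>(base+v.max())/2; x=np.linspace(-30,30,121)[k]; o.append((x.min(),x.max()))
    print(n,o[::2], np.median(o,axis=0))
for n in("top","scene"):
  for e in edges if 0 else (): pass
  for sd in(1,-1):
    o=[]
    for x in np.linspace(.03,.23,9):
        a=np.array(proj(n,w(p,x,sd*.12,p[3]))); b=np.array(proj(n,w(p,x,sd*.18,p[3]))); q=(a+(b-a)*np.linspace(0,1,121)[:,None]).astype(np.float32)
        v=cv2.remap(S[n].astype(np.float32),q[:,:1],q[:,1:],cv2.INTER_LINEAR).ravel(); k=v>(np.percentile(v,40)+v.max())/2; X=np.linspace(120,180,121)[k]; o.append((X.min(),X.max()))
    print(n,"side",sd,np.median(o,axis=0))
E
```

```text
('top', 'scene') [ 0.6431 -0.0395  0.1632  0.0291] 9.35134334697491 [-0.   5.4  1.1  3.9 -1.6 -0.7  1.4 -2.4  1.  -0.6  0.7 -0.7 -0.5  5.5
 -2.   1.1]
('top',) [ 0.6615 -0.0391  0.1584 -0.0129] 9.07451754743548 [ 1.2  1.3 -1.9  1.1  0.6 -1.1 -0.4 -1.7]
('scene',) [ 0.6294 -0.0647  0.1657  0.0103] 9.491102252132821 [-1.  -1.8  0.7 -0.6 -0.   2.5  0.3  0.3]
top [(np.float64(-1.5), np.float64(16.5)), (np.float64(-1.0), np.float64(16.0)), (np.float64(-1.0), np.float64(16.5)), (np.float64(-1.0), np.float64(16.5)), (np.float64(-1.0), np.float64(17.0)), (np.float64(-1.0), np.float64(16.5)), (np.float64(-1.0), np.float64(17.0))] [-1.  16.5]
scene [(np.float64(-10.5), np.float64(1.0)), (np.float64(-7.0), np.float64(30.0)), (np.float64(-10.0), np.float64(0.5)), (np.float64(-10.0), np.float64(0.5)), (np.float64(-10.0), np.float64(0.5)), (np.float64(-10.0), np.float64(1.0)), (np.float64(-10.5), np.float64(1.0))] [-10.25   1.  ]
top side 1 [146. 151.]
top side -1 [145.5 150.5]
scene side 1 [140.5 156. ]
scene side -1 [142.5 180. ]
```

```bash
python3 - <<'E'
from h import *
p=[.6431,-.0395,.1632,.0291]
c,s=np.cos(p[2]),np.sin(p[2])
def w(x,y,z): return np.array([p[0]+c*x-s*y,p[1]+s*x+c*y,z])
def loc(X): d=X[:2]-np.array(p[:2]); return c*d[0]+s*d[1],-s*d[0]+c*d[1]
pt=proj("top",w(-.001,0,p[3]-.0075)); ps=proj("scene",w(-.01025,0,p[3]-.0075))
print("cams",ray("top",pt)[0],ray("scene",ps)[0])
pl=proj("top",w(.13,.151,p[3])); pr=proj("top",w(.13,-.1505,p[3])); sl=proj("scene",w(.13,.156,p[3]))
for zt in np.arange(.022,.040,.002):
    print(round(zt,3),"top front bot/top",np.round([loc(atz("top",pt,zt-.015))[0],loc(atz("top",pt,zt))[0]],4),"scene front",round(loc(atz("scene",ps,zt))[0],4),
     "y L/R top",np.round([loc(atz("top",pl,zt))[1],loc(atz("top",pr,zt))[1]],4),"scene L bot",round(loc(atz("scene",sl,zt-.015))[1],4))
E
```

```text
cams [0.36784161 0.01601422 1.20851691] [1.2655991  0.9268585  0.84917721]
0.022 top front bot/top [ 0.0022 -0.0011] scene front -0.0099 y L/R top [ 0.1513 -0.152 ] scene L bot 0.1372
0.024 top front bot/top [ 0.0018 -0.0015] scene front -0.008 y L/R top [ 0.1512 -0.1516] scene L bot 0.1389
0.026 top front bot/top [ 0.0013 -0.002 ] scene front -0.0061 y L/R top [ 0.1511 -0.1512] scene L bot 0.1406
0.028 top front bot/top [ 0.0009 -0.0024] scene front -0.0042 y L/R top [ 0.151  -0.1507] scene L bot 0.1423
0.03 top front bot/top [ 0.0005 -0.0029] scene front -0.0023 y L/R top [ 0.151  -0.1503] scene L bot 0.144
0.032 top front bot/top [ 0.     -0.0033] scene front -0.0004 y L/R top [ 0.1509 -0.1499] scene L bot 0.1457
0.034 top front bot/top [-0.0004 -0.0037] scene front 0.0015 y L/R top [ 0.1508 -0.1495] scene L bot 0.1474
0.036 top front bot/top [-0.0009 -0.0042] scene front 0.0033 y L/R top [ 0.1507 -0.149 ] scene L bot 0.1491
0.038 top front bot/top [-0.0013 -0.0046] scene front 0.0052 y L/R top [ 0.1506 -0.1486] scene L bot 0.1508
```

Fit: wedge at (0.414,-0.266), yaw -50.4°. Stand at (0.643,-0.039), yaw 9.35°, board top about 32 mm, which suits the 24 to 36 mm given. Now I work out the moves.

```bash
cat > mv.py <<'E'
import sys
from h import *
from scipy.spatial.transform import Rotation as Ro
# usage: mv.py x y z yaw ... (chain of targets, tool down)
o=sensors.get_obs(); P=o["ee_pos"]; R=Ro.from_euler("xyz",o["tcp_rot"],degrees=True)
print("now",round(o["time"],2),np.round(P,4),np.round(o["tcp_rot"],2),"F",np.round(o["wrist_force"],2),"op",round(o["opening"],4),"q",np.round(o["q"],1))
a=list(map(float,sys.argv[1:]))
for i in range(0,len(a),4):
    T=np.array(a[i:i+3]); Q=Ro.from_euler("xyz",[180,0,a[i+3]],degrees=True)
    print(np.round(R.inv().apply(T-P)/.3,4).tolist(),np.round((R.inv()*Q).as_rotvec()/np.pi,4).tolist()); P,R=T,Q
E
python3 mv.py .345 .25 .2 55 .40 -.03 .2 45 .382 -.2275 .12 39.6
```

```text
now 0.7 [0.2337 0.4979 0.2313] [180.    -0.    64.86] F [0.35 0.26 0.65] op 0.0854 q [64.9  5.  10.1 95.1 -0.  90. ]
[-0.5904, 0.687, 0.1044] [-0.0, -0.0, 0.0548]
[-0.6594, 0.6855, 0.0] [0.0, -0.0, 0.0556]
[-0.5079, 0.4231, 0.2667] [0.0, -0.0, 0.03]
```

Emit:
send_rows(
  plan=[
    [[-0.59,0.687,0.104],[0,0,0.055],-1],
    [[-0.59,0.687,0.104],[0,0,0.055],-1],
    [[-0.59,0.687,0.104],[0,0,0.055],-1],
    [[-0.59,0.687,0.104],[0,0,0.055],-1],
    [[-0.59,0.687,0.104],[0,0,0.055],-1],
    [[-0.59,0.687,0.104],[0,0,0.055],-1],
    [[-0.59,0.687,0.104],[0,0,0.055],-1],
  ],
  force=60,
)

```text
time: 1.4
ee_pos: [0.3458, 0.2477, 0.2001]
tcp_rot: [180.0, -0.0, 54.7]
wrist_force: [-0.4, 0.8, -0.6]
opening: 0.0853
```

Emit:
send_rows(
  plan=[
    [[-0.66,0.685,0],[0,0,0.056],-1],
    [[-0.66,0.685,0],[0,0,0.056],-1],
    [[-0.66,0.685,0],[0,0,0.056],-1],
    [[-0.66,0.685,0],[0,0,0.056],-1],
    [[-0.66,0.685,0],[0,0,0.056],-1],
    [[-0.66,0.685,0],[0,0,0.056],-1],
    [[-0.66,0.685,0],[0,0,0.056],-1],
    [[-0.66,0.685,0],[0,0,0.056],-1],
  ],
)

```text
time: 2.2
ee_pos: [0.3998, -0.0301, 0.2001]
tcp_rot: [-180.0, -0.0, 44.8]
wrist_force: [-0.3, -0.2, 0.1]
opening: 0.0854
```

Emit:
send_rows(
  plan=[
    [[-0.508,0.423,0.267],[0,0,0.03],-1],
    [[-0.508,0.423,0.267],[0,0,0.03],-1],
    [[-0.508,0.423,0.267],[0,0,0.03],-1],
    [[-0.508,0.423,0.267],[0,0,0.03],-1],
    [[-0.508,0.423,0.267],[0,0,0.03],-1],
    [[-0.508,0.423,0.267],[0,0,0.03],-1],
    [[-0.508,0.423,0.267],[0,0,0.03],-1],
    [[-0.508,0.423,0.267],[0,0,0.03],-1],
    [[-0.508,0.423,0.267],[0,0,0.03],-1],
  ],
)

```text
time: 3.1
ee_pos: [0.3819, -0.2263, 0.1208]
tcp_rot: [179.9, -0.0, 39.6]
wrist_force: [-0.2, -0.2, -0.9]
opening: 0.0851
```

```bash
python3 mv.py .382 -.2275 .12 39.6 .382 -.2275 .012 39.6 .382 -.2275 .003 39.6; python3 - <<'E'
from h import *
for n in ("top","scene"):
    im=camera(n)
    for l in("wedge_grip",):
        for d in place_of(l,n)[:3]: print(n,l,round(d["p"],2),np.round(atz(n,d["point"],.014),4))
    if n=="scene": cv2.imwrite("pics/s1.png",cv2.resize(im[90:300,180:460],None,fx=2.5,fy=2.5,interpolation=cv2.INTER_CUBIC))
E
```

```text
now 3.1 [ 0.3819 -0.2263  0.1208] [ 1.7994e+02 -3.0000e-02  3.9610e+01] F [-0.16 -0.24 -0.93] op 0.0851 q [-30.7 -10.4 -17.   83.4   0.   19.7]
[-0.0022, 0.0033, 0.0025] [0.0003, -0.0002, 0.0]
[0.0, -0.0, 0.36] [0.0, 0.0, 0.0]
[0.0, -0.0, 0.03] [0.0, 0.0, 0.0]
top wedge_grip 0.86 [ 0.7369 -0.3619  0.014 ]
top wedge_grip 0.84 [ 0.3813 -0.2306  0.014 ]
top wedge_grip 0.63 [0.4449 0.0405 0.014 ]
scene wedge_grip 0.83 [ 0.7481 -0.364   0.014 ]
scene wedge_grip 0.76 [0.4733 0.0399 0.014 ]
scene wedge_grip 0.73 [ 0.3949 -0.2155  0.014 ]
```

Emit:
send_rows(
  plan=[
    [[-0.002,0.003,0.15],[0,0,0],-1],
    [[-0.002,0.003,0.28],[0,0,0],-1],
    [[-0.002,0.003,0.35],[0,0,0],-1],
    [[-0.002,0.003,0.38],[0,0,0],-1],
    [[-0.002,0.003,0.393],[0,0,0],-1],
    [[-0.002,0.003,0.393],[0,0,0],-1],
  ],
)

```text
time: 3.9
ee_pos: [0.3816, -0.2287, 0.0027]
tcp_rot: [180.0, -0.0, 39.5]
wrist_force: [-0.2, -0.0, -0.8]
opening: 0.0855
```

Emit:
send_rows(
  plan=[
    [[0,0,0],[0,0,0],0],
    [[0,0,0],[0,0,0],0.1],
    [[0,0,0],[0,0,0],0.2],
    [[0,0,0],[0,0,0],1],
    [[0,0,0],[0,0,0],1],
    [[0,0,0],[0,0,0],1],
    [[0,0,0],[0,0,0],1],
    [[0,0,0],[0,0,0],1],
  ],
  force=60,
)

```text
time: 4.7
ee_pos: [0.3817, -0.2288, 0.0028]
tcp_rot: [179.9, -0.0, 39.5]
wrist_force: [0.1, 0.5, 5.8]
opening: 0.0332
```

```bash
python3 mv.py .382 -.2275 .08 39.6; python3 - <<'E'
from h import *
im=camera("scene"); cv2.imwrite("pics/s2.png",cv2.resize(im[110:230,240:380],None,fx=4.5,fy=4.5,interpolation=cv2.INTER_CUBIC))
E
```

```text
now 4.7 [ 0.3817 -0.2288  0.0028] [ 1.7993e+02 -3.0000e-02  3.9480e+01] F [0.1  0.52 5.81] op 0.0332 q [-30.9  -7.5 -27.6  69.8   0.   19.6]
[0.0035, -0.0024, -0.2572] [0.0004, -0.0002, -0.0007]
```

View pics/s2.png

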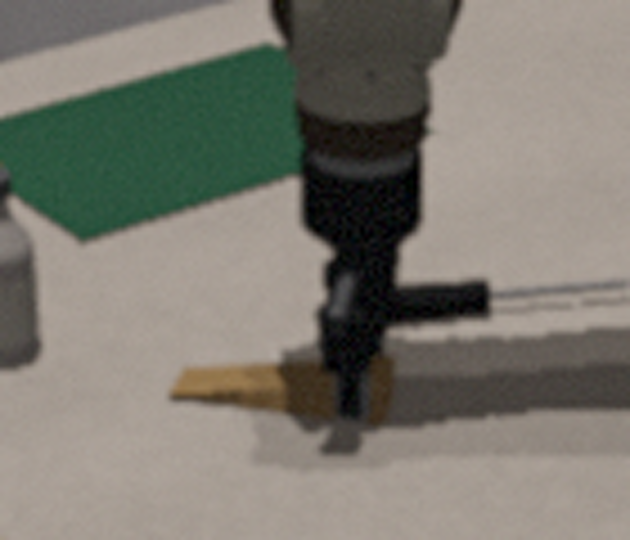

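The picture shows the finger at (355,390) on the wedge near its thick end (392,390), with the tip at (170,392). The opening is 33 mm, so the grasp is good. Next: lift, carry and turn.

Emit:
send_rows(
  plan=[
    [[0,0,-0.05],[0,0,0],1],
    [[0,0,-0.12],[0,0,0],1],
    [[0,0,-0.2],[0,0,0],1],
    [[0,0,-0.2],[0,0,0],1],
  ],
)

```text
time: 5.15
ee_pos: [0.3826, -0.2293, 0.065]
tcp_rot: [179.8, -0.1, 39.5]
wrist_force: [0.5, -0.8, -1.3]
opening: 0.0328
```

```bash
python3 mv.py .495 -.0634 .063 99.35
```

```text
now 5.15 [ 0.3826 -0.2293  0.065 ] [ 1.7977e+02 -8.0000e-02  3.9480e+01] F [ 0.49 -0.81 -1.27] op 0.0328 q [-30.9  -9.5 -22.4  76.9  -0.   19.6]
[0.6409, -0.1887, 0.0067] [0.0014, 0.0003, -0.3326]
```

Emit:
send_rows(
  plan=[
    [[0.06,-0.02,0],[0,0,-0.03],1],
    [[0.16,-0.05,0],[0,0,-0.07],1],
    [[0.26,-0.08,0],[0,0,-0.115],1],
    [[0.36,-0.11,0],[0,0,-0.16],1],
    [[0.46,-0.14,0],[0,0,-0.205],1],
    [[0.55,-0.165,0],[0,0,-0.25],1],
    [[0.62,-0.183,0],[0,0,-0.295],1],
    [[0.64,-0.188,0],[0,0,-0.325],1],
    [[0.64,-0.188,0],[0,0,-0.333],1],
    [[0.64,-0.188,0],[0,0,-0.333],1],
  ],
)

```text
time: 6.15
ee_pos: [0.4931, -0.063, 0.0614]
tcp_rot: [-179.9, -0.0, 99.3]
wrist_force: [0.1, -0.9, -0.4]
opening: 0.0331
```

```bash
python3 mv.py .495 -.0634 .006 99.35; python3 - <<'E'
from h import *
camera("top"); 
for l,z in(("wedge_tip",.063),("edge_mid",.015),("stand",0)):
    for d in place_of(l,"top")[:4]: print(l,round(d["p"],2),np.round(d["point"],1),np.round(atz("top",d["point"],z),4))
im=camera("top"); cv2.imwrite("pics/t3.png",cv2.resize(im[170:300,260:420],None,fx=4.5,fy=4.5,interpolation=cv2.INTER_CUBIC))
E
```

```text
now 6.15 [ 0.4931 -0.063   0.0614] [-1.7994e+02 -1.0000e-02  9.9350e+01] F [ 0.08 -0.87 -0.43] op 0.0331 q [ -7.3  -2.  -15.9  76.2  -0.  -16.6]
[-0.0024, 0.0062, 0.1847] [-0.0004, -0.0001, -0.0]
wedge_tip 0.86 [426.4 207.5] [ 0.6481 -0.2563  0.063 ]
wedge_tip 0.62 [259.5 268.2] [0.5045 0.1312 0.063 ]
edge_mid 0.57 [336.1 213.2] [ 0.6444 -0.0464  0.015 ]
stand 0.59 [334.5 216.4] [ 0.6398 -0.0432  0.    ]
```

View pics/t3.png

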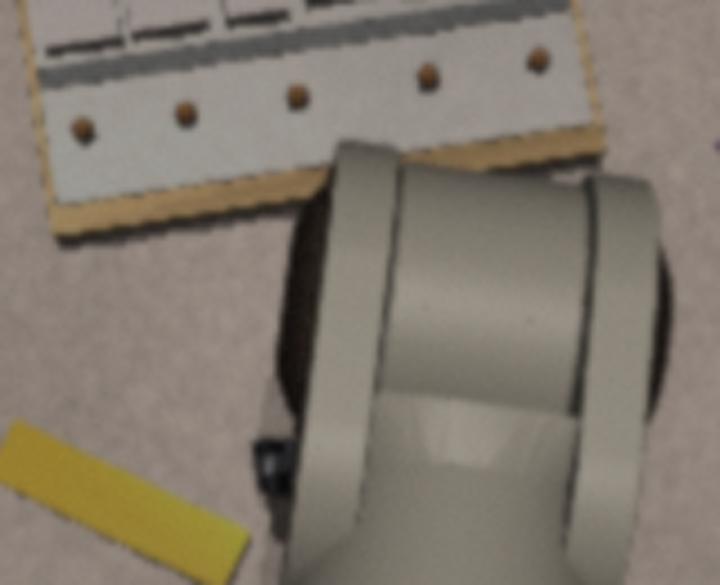

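The wrist hides the wedge from above. The board corners are at crop (60,240) and (603,155), which agrees with the fit. I lower to just above the table.

Emit:
send_rows(
  plan=[
    [[-0.002,0.003,0.07],[0,0,0],1],
    [[-0.002,0.003,0.14],[0,0,0],1],
    [[-0.002,0.003,0.175],[0,0,0],1],
    [[-0.002,0.003,0.185],[0,0,0],1],
    [[-0.002,0.003,0.185],[0,0,0],1],
    [[-0.002,0.003,0.185],[0,0,0],1],
  ],
)

```text
time: 7.0
ee_pos: [0.4951, -0.0635, 0.0075]
tcp_rot: [179.9, 0.0, 99.4]
wrist_force: [-0.1, -0.5, -0.6]
opening: 0.0332
```

Emit:
send_rows(
  plan=[
    [[0,0,0.003],[0,0,0],1],
    [[0,0,0.006],[0,0,0],1],
    [[0,0,0.006],[0,0,0],1],
  ],
)

```text
time: 7.3
ee_pos: [0.4947, -0.0634, 0.005]
tcp_rot: [180.0, 0.0, 99.4]
wrist_force: [0.9, 0.0, -0.6]
opening: 0.0328
```

```bash
python3 mv.py .495 -.0634 .003 99.35; python3 - <<'E'
from h import *
im=camera("scene"); cv2.imwrite("pics/s4.png",cv2.resize(im[180:310,200:400],None,fx=4,fy=4,interpolation=cv2.INTER_CUBIC))
for l,z in(("wedge_tip",.0025),("edge_mid",.015)):
    for d in place_of(l,"scene")[:4]: print(l,round(d["p"],2),np.round(d["point"],1),np.round(atz("scene",d["point"],z),4))
E
```

```text
now 7.3 [ 0.4947 -0.0634  0.005 ] [1.7998e+02 1.0000e-02 9.9420e+01] F [ 0.87  0.04 -0.61] op 0.0328 q [ -7.3  -0.1 -20.3  69.7  -0.  -16.7]
[-0.0003, 0.001, 0.0066] [0.0001, 0.0, 0.0004]
wedge_tip 0.87 [224.3 226.7] [ 0.6713 -0.2646  0.0025]
wedge_tip 0.85 [287.6 260.2] [ 0.6213 -0.0408  0.0025]
wedge_tip 0.64 [369.  282.8] [0.5198 0.1446 0.0025]
edge_mid 0.63 [281.3 259.4] [ 0.6412 -0.0382  0.015 ]
```

View pics/s4.png

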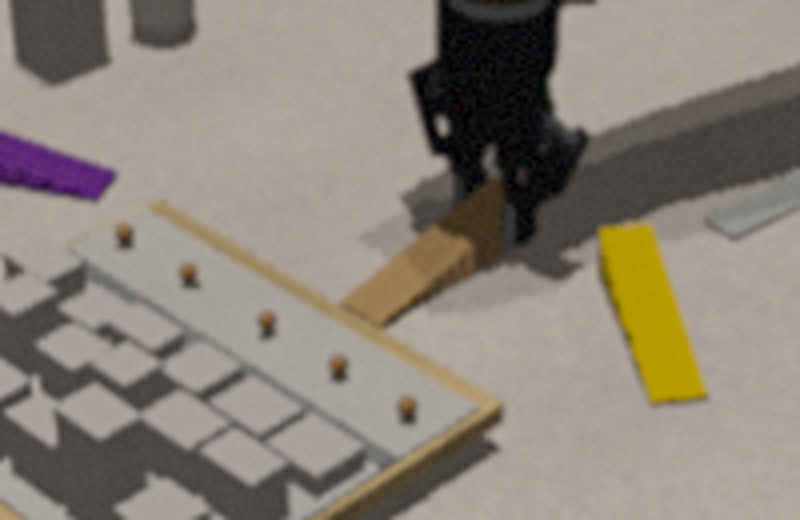

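The wedge is level, square and aimed at the middle of the edge, with its tip at crop (363,315). Now I feel for the table.

Emit:
send_rows(
  plan=[
    [[0,0,0.004],[0,0,0],1],
    [[0,0,0.004],[0,0,0],1],
    [[0,0,0.004],[0,0,0],1],
  ],
)

```text
time: 7.75
ee_pos: [0.4945, -0.0634, 0.0035]
tcp_rot: [-180.0, -0.0, 99.4]
wrist_force: [0.4, 0.0, -0.5]
opening: 0.033
```

Emit:
send_rows(
  plan=[
    [[0,0,0.003],[0,0,0],1],
    [[0,0,0.003],[0,0,0],1],
    [[0,0,0.003],[0,0,0],1],
  ],
)

```text
time: 8.05
ee_pos: [0.4947, -0.0634, 0.0029]
tcp_rot: [180.0, 0.0, 99.4]
wrist_force: [-0.9, 0.8, 2.7]
opening: 0.0331
```

Emit:
send_rows(
  plan=[
    [[0,0.02,-0.001],[0,0,0],1],
    [[0,0.05,-0.001],[0,0,0],1],
    [[0,0.08,-0.001],[0,0,0],1],
    [[0,0.11,-0.001],[0,0,0],1],
    [[0,0.135,-0.001],[0,0,0],1],
    [[0,0.155,-0.001],[0,0,0],1],
    [[0,0.163,-0.001],[0,0,0],1],
    [[0,0.163,-0.001],[0,0,0],1],
  ],
)

```text
time: 8.85
ee_pos: [0.5432, -0.0553, 0.0029]
tcp_rot: [180.0, -0.0, 99.4]
wrist_force: [1.5, 0.4, 0.8]
opening: 0.0329
```

```bash
python3 - <<'E'
from h import *
o=sensors.get_obs(); p=o["ee_pos"]; a=np.radians(9.35); d=p[:2]-[.643,-.039]
u=np.array([np.cos(a),np.sin(a)]); print("tip in",1e3*(d@u+.12),"lat",1e3*(d@[-u[1],u[0]]),"push",o["wrist_force"][:2]@u,o["wrist_force"],p,o["tcp_rot"])
E
```

```text
tip in 18.866762782066658 lat 0.14253491301325094 push 1.5047446392338228 [1.4604438  0.39210819 0.83735254] [ 0.54318723 -0.05528997  0.00290777] [ 1.79992719e+02 -1.52392651e-03  9.94255181e+01]
```

Emit:
send_rows(
  plan=[
    [[0,0.01,0],[0,0,0],1],
    [[0,0.01,0],[0,0,0],1],
  ],
)

```text
time: 9.05
ee_pos: [0.5459, -0.0549, 0.0029]
tcp_rot: [180.0, -0.0, 99.4]
wrist_force: [0.5, 0.1, 0.7]
opening: 0.0333
```

Emit:
send_rows(
  plan=[
    [[0,0.01,0],[0,0,0],1],
    [[0,0.01,0],[0,0,0],1],
  ],
)

```text
time: 9.25
ee_pos: [0.549, -0.0544, 0.003]
tcp_rot: [180.0, 0.0, 99.4]
wrist_force: [0.2, -0.6, 0.0]
opening: 0.0328
```

Emit:
send_rows(
  plan=[
    [[0,0.007,0],[0,0,0],1],
    [[0,0.014,0],[0,0,0],1],
    [[0,0.014,0],[0,0,0],1],
  ],
)

```text
time: 9.55
ee_pos: [0.5532, -0.0537, 0.003]
tcp_rot: [180.0, 0.0, 99.4]
wrist_force: [1.1, -0.1, 0.4]
opening: 0.033
```

Emit:
send_rows(
  plan=[
    [[0,0.007,0],[0,0,0],1],
    [[0,0.014,0],[0,0,0],1],
    [[0,0.014,0],[0,0,0],1],
  ],
)

```text
time: 9.85
ee_pos: [0.5573, -0.053, 0.0029]
tcp_rot: [180.0, 0.0, 99.4]
wrist_force: [0.0, 0.5, -0.3]
opening: 0.0333
```

Emit:
send_rows(
  plan=[
    [[0,0.007,0],[0,0,0],1],
    [[0,0.014,0],[0,0,0],1],
    [[0,0.014,0],[0,0,0],1],
  ],
)

```text
time: 10.15
ee_pos: [0.5615, -0.0523, 0.003]
tcp_rot: [180.0, 0.0, 99.4]
wrist_force: [0.5, -0.3, -0.6]
opening: 0.0334
```

Emit:
send_rows(
  plan=[
    [[0,0.007,0],[0,0,0],1],
    [[0,0.014,0],[0,0,0],1],
    [[0,0.014,0],[0,0,0],1],
  ],
)

```text
time: 10.45
ee_pos: [0.5656, -0.0516, 0.003]
tcp_rot: [180.0, 0.0, 99.4]
wrist_force: [0.2, 0.3, 0.0]
opening: 0.0331
```

Emit:
send_rows(
  plan=[
    [[0,0.007,0],[0,0,0],1],
    [[0,0.012,0],[0,0,0],1],
    [[0,0.012,0],[0,0,0],1],
  ],
)

```text
time: 10.75
ee_pos: [0.5691, -0.051, 0.003]
tcp_rot: [180.0, 0.0, 99.4]
wrist_force: [1.2, 0.6, 0.8]
opening: 0.0331
```

Emit:
send_rows(
  plan=[
    [[0,0.006,0],[0,0,0],1],
    [[0,0.01,0],[0,0,0],1],
    [[0,0.01,0],[0,0,0],1],
  ],
)

```text
time: 11.05
ee_pos: [0.572, -0.0505, 0.003]
tcp_rot: [180.0, 0.0, 99.4]
wrist_force: [-0.3, -0.3, -0.6]
opening: 0.0329
```

Emit:
send_rows(
  plan=[
    [[0,0.006,0],[0,0,0],1],
    [[0,0.01,0],[0,0,0],1],
    [[0,0.01,0],[0,0,0],1],
  ],
)

```text
time: 11.35
ee_pos: [0.575, -0.05, 0.003]
tcp_rot: [180.0, 0.0, 99.4]
wrist_force: [0.3, -0.0, 0.3]
opening: 0.0333
```

Emit:
send_rows(
  plan=[
    [[0,0.006,0],[0,0,0],1],
    [[0,0.01,0],[0,0,0],1],
    [[0,0.01,0],[0,0,0],1],
  ],
)

```text
time: 11.65
ee_pos: [0.5779, -0.0496, 0.003]
tcp_rot: [180.0, 0.0, 99.4]
wrist_force: [-0.5, 0.2, -0.5]
opening: 0.0331
```

Emit:
send_rows(
  plan=[
    [[0,0.005,0],[0,0,0],1],
    [[0,0.008,0],[0,0,0],1],
    [[0,0.008,0],[0,0,0],1],
  ],
)

```text
time: 11.95
ee_pos: [0.5803, -0.0492, 0.003]
tcp_rot: [180.0, -0.0, 99.4]
wrist_force: [-0.5, 0.7, -0.6]
opening: 0.0329
```

Emit:
send_rows(
  plan=[
    [[0,0.005,0],[0,0,0],1],
    [[0,0.008,0],[0,0,0],1],
    [[0,0.008,0],[0,0,0],1],
  ],
)

```text
time: 12.25
ee_pos: [0.5827, -0.0488, 0.003]
tcp_rot: [180.0, 0.0, 99.4]
wrist_force: [-0.6, -0.0, -0.3]
opening: 0.0332
```

Emit:
send_rows(
  plan=[
    [[0,0.005,0],[0,0,0],1],
    [[0,0.008,0],[0,0,0],1],
    [[0,0.008,0],[0,0,0],1],
  ],
)

```text
time: 12.55
ee_pos: [0.585, -0.0484, 0.003]
tcp_rot: [180.0, -0.0, 99.4]
wrist_force: [0.3, -0.0, -0.4]
opening: 0.0332
```

Emit:
send_rows(
  plan=[
    [[0,0.005,0],[0,0,0],1],
    [[0,0.008,0],[0,0,0],1],
    [[0,0.008,0],[0,0,0],1],
  ],
)

```text
time: 12.85
ee_pos: [0.5874, -0.048, 0.003]
tcp_rot: [180.0, 0.0, 99.4]
wrist_force: [0.1, 0.8, 0.2]
opening: 0.0331
```

Emit:
send_rows(
  plan=[
    [[0,0.005,0],[0,0,0],1],
    [[0,0.008,0],[0,0,0],1],
    [[0,0.008,0],[0,0,0],1],
  ],
)

```text
time: 13.15
ee_pos: [0.5898, -0.0476, 0.003]
tcp_rot: [180.0, 0.0, 99.4]
wrist_force: [0.4, 0.6, -0.8]
opening: 0.0334
```

Emit:
send_rows(
  plan=[
    [[0,0.005,0],[0,0,0],1],
    [[0,0.008,0],[0,0,0],1],
    [[0,0.008,0],[0,0,0],1],
  ],
)

```text
time: 13.45
ee_pos: [0.5921, -0.0472, 0.003]
tcp_rot: [180.0, 0.0, 99.4]
wrist_force: [-0.1, -0.0, -0.9]
opening: 0.033
```

Emit:
send_rows(
  plan=[
    [[0,0.005,0],[0,0,0],1],
    [[0,0.008,0],[0,0,0],1],
    [[0,0.008,0],[0,0,0],1],
  ],
)

```text
time: 13.75
ee_pos: [0.5945, -0.0468, 0.003]
tcp_rot: [180.0, 0.0, 99.4]
wrist_force: [-0.3, 0.3, -0.4]
opening: 0.0333
```

Emit:
send_rows(
  plan=[
    [[0,0.005,0],[0,0,0],1],
    [[0,0.008,0],[0,0,0],1],
    [[0,0.008,0],[0,0,0],1],
  ],
)

```text
time: 14.05
ee_pos: [0.5962, -0.0465, 0.0029]
tcp_rot: [-179.9, -0.0, 99.4]
wrist_force: [-4.6, -1.1, 2.5]
opening: 0.0329
```

```bash
python3 - <<'E'
from h import *
im=camera("scene"); cv2.imwrite("pics/s5.png",cv2.resize(im[180:310,200:400],None,fx=4,fy=4,interpolation=cv2.INTER_CUBIC))
E
```

View pics/s5.png

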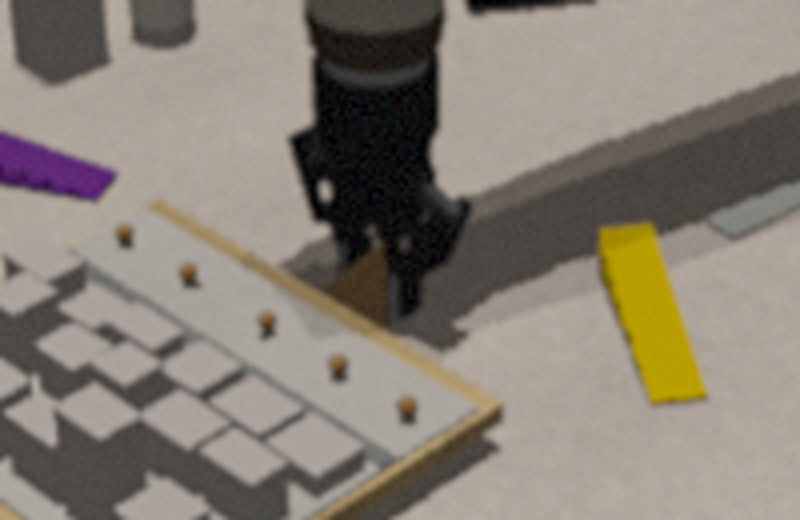

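The first resistance is 4.7 N with the tip 72 mm in, the wedge going in square at the middle. I continue in fine steps, easing the fingers up a touch.

Emit:
send_rows(
  plan=[
    [[0,0.003,-0.001],[0,0,0],1],
    [[0,0.003,-0.001],[0,0,0],1],
    [[0,0.003,-0.001],[0,0,0],1],
  ],
)

```text
time: 14.4
ee_pos: [0.5969, -0.0464, 0.0029]
tcp_rot: [-179.9, -0.0, 99.4]
wrist_force: [-5.0, -1.3, 1.3]
opening: 0.0334
```

Emit:
send_rows(
  plan=[
    [[0,0.003,0],[0,0,0],1],
    [[0,0.003,0],[0,0,0],1],
    [[0,0.003,0],[0,0,0],1],
  ],
)

```text
time: 14.7
ee_pos: [0.5975, -0.0463, 0.0029]
tcp_rot: [-179.9, -0.0, 99.4]
wrist_force: [-6.3, -2.1, 2.4]
opening: 0.0329
```

Emit:
send_rows(
  plan=[
    [[0,0.004,-0.001],[0,0,0],1],
    [[0,0.004,-0.001],[0,0,0],1],
    [[0,0.004,-0.001],[0,0,0],1],
  ],
)

```text
time: 15.0
ee_pos: [0.5984, -0.0461, 0.0029]
tcp_rot: [-179.8, -0.0, 99.4]
wrist_force: [-6.6, -1.3, 1.0]
opening: 0.0334
```

Emit:
send_rows(
  plan=[
    [[0,0.004,0],[0,0,0],1],
    [[0,0.004,0],[0,0,0],1],
    [[0,0.004,0],[0,0,0],1],
  ],
)

```text
time: 15.3
ee_pos: [0.5991, -0.046, 0.0029]
tcp_rot: [-179.8, -0.0, 99.4]
wrist_force: [-10.1, -1.8, 2.6]
opening: 0.0336
```

Emit:
send_rows(
  plan=[
    [[0,0.002,0],[0,0,0],1],
    [[0,0.002,0],[0,0,0],1],
    [[0,0.002,0],[0,0,0],1],
  ],
)

```text
time: 15.6
ee_pos: [0.5993, -0.0459, 0.0029]
tcp_rot: [-179.7, -0.0, 99.4]
wrist_force: [-13.4, -1.9, 3.3]
opening: 0.0334
```

```bash
python3 mv.py
```

```text
now 15.6 [ 0.5993 -0.0459  0.0029] [-1.7974e+02 -2.0000e-02  9.9400e+01] F [-13.4   -1.94   3.27] op 0.0334 q [ -4.4  13.9  -5.2  71.2  -0.  -13.8]
```

The push is 13.5 N, so it is jammed. I ease off the push force, then let go.

Emit:
send_rows(
  plan=[
    [[0,-0.004,0],[0,0,0],1],
    [[0,-0.004,0],[0,0,0],1],
    [[0,-0.004,0],[0,0,0],1],
  ],
)

```text
time: 15.9
ee_pos: [0.5992, -0.0459, 0.0029]
tcp_rot: [-179.9, -0.0, 99.4]
wrist_force: [-6.1, -0.9, -0.8]
opening: 0.0324
```

Emit:
send_rows(
  plan=[
    [[0,-0.003,0],[0,0,0],1],
    [[0,-0.003,0],[0,0,0],1],
    [[0,-0.003,0],[0,0,0],1],
  ],
)

```text
time: 16.2
ee_pos: [0.5992, -0.046, 0.0031]
tcp_rot: [-180.0, -0.0, 99.4]
wrist_force: [-1.3, -0.5, -5.4]
opening: 0.0331
```

Emit:
send_rows(
  plan=[
    [[0,0,0],[0,0,0],0.1],
    [[0,0,0],[0,0,0],0.0],
    [[0,0,0],[0,0,0],-0.2],
    [[0,0,0],[0,0,0],-0.3],
    [[0,0,0],[0,0,0],-0.3],
    [[0,0,0],[0,0,0],-0.3],
  ],
)

```text
time: 16.8
ee_pos: [0.5994, -0.046, 0.0037]
tcp_rot: [180.0, 0.0, 99.4]
wrist_force: [0.8, 1.0, 0.1]
opening: 0.0559
```

Emit:
send_rows(
  plan=[
    [[0,0,-0.03],[0,0,0],-0.3],
    [[0,0,-0.1],[0,0,0],-0.3],
    [[0,0,-0.22],[0,0,0],-0.3],
    [[0,0,-0.36],[0,0,0],-0.3],
    [[0,0,-0.5],[0,0,0],-0.3],
    [[0,-0.15,-0.55],[0,0,0],-0.3],
    [[0,-0.3,-0.55],[0,0,0],-0.3],
    [[0,-0.45,-0.55],[0,0,0],-0.3],
    [[0,-0.6,-0.55],[0,0,0],-0.3],
    [[0,-0.7,-0.55],[0,0,0],-0.3],
  ],
)

```text
time: 17.8
ee_pos: [0.3898, -0.0805, 0.1694]
tcp_rot: [179.9, 0.0, 99.4]
wrist_force: [0.1, 0.0, 0.2]
opening: 0.0555
```

```bash
python3 mv.py; python3 - <<'E'
from h import *
t=camera("top"); s=camera("scene")
a=cv2.resize(t[90:330,190:480],None,fx=2,fy=2,interpolation=cv2.INTER_CUBIC)[:, :560]
b=cv2.resize(s[180:310,200:400],None,fx=2.8,fy=2.8,interpolation=cv2.INTER_CUBIC)
cv2.imwrite("pics/end.png",cv2.resize(np.vstack([a,b[:,:560]]),None,fx=.7,fy=.7))
for l in("wedge_grip","wedge"):
  for n in("top","scene"):
    for d in place_of(l,n)[:4]: print(l,n,round(d["p"],2),np.round(atz(n,d["point"],.014 if "g_" not in l and l!="wedge" else 0),4))
E
```

```text
now 17.8 [ 0.3898 -0.0805  0.1694] [1.7995e+02 3.0000e-02 9.9410e+01] F [0.12 0.04 0.24] op 0.0555 q [-11.7 -16.8 -16.7  90.   -0.  -21.1]
wedge_grip top 0.95 [ 0.735  -0.3565  0.014 ]
wedge_grip top 0.93 [0.4477 0.0412 0.014 ]
wedge_grip top 0.73 [ 0.5968 -0.044   0.014 ]
wedge_grip top 0.42 [0.4291 0.2334 0.014 ]
wedge_grip scene 0.86 [ 0.6041 -0.0494  0.014 ]
wedge_grip scene 0.83 [ 0.7423 -0.3515  0.014 ]
wedge_grip scene 0.58 [0.4698 0.0361 0.014 ]
wedge top 0.94 [0.4741 0.0772 0.    ]
wedge top 0.8 [ 0.7085 -0.3229 -0.    ]
wedge top 0.6 [ 0.6559 -0.0367  0.    ]
wedge scene 0.7 [ 0.705  -0.3115  0.    ]
wedge scene 0.7 [0.4888 0.0775 0.    ]
wedge scene 0.63 [ 0.6362 -0.0433  0.    ]
```

View pics/end.png

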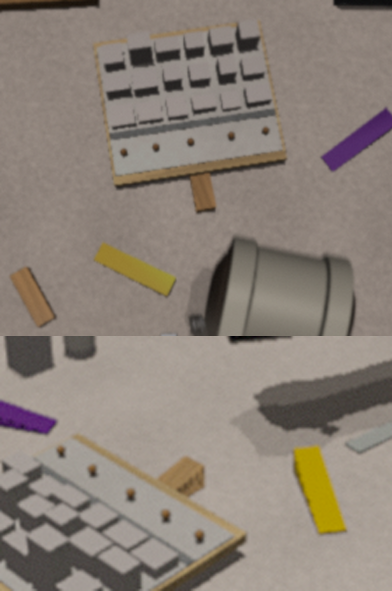

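The final picture shows the wedge jammed at the middle of the edge, at (203,192), square to it and untouched. The bystanders are where they were. Handing in.

```bash
python3 -c "
from h import *
print(bot.job_done())"
```

```text
the job is handed in; nothing more can be done
None
```

The plain wooden wedge is jammed under the middle of the model's near edge, flat on the table and square to it. I let it go, and the job was handed in at about 18 s.

- **Push:** I first felt the edge with the thin end about 72 mm in, then pushed in small steps. The push read 10.2 N, then about 13.5 N with the last 0.6 mm step. That is a little over the 11 to 13 N aimed for. From the travel after contact (about 4 to 5 mm), I estimate the load on the model at 7 to 12 N. That is under the 14 N limit, but I did not measure it directly.
- **Letting go:** I eased the push back to about 1 N before opening the fingers. While easing back, the fingers pulled up on the wedge with about 5 N for a moment; the wrist force read near zero once they opened.
- **Last checks:** The picture shows the wedge within a few millimetres of the edge's middle. The detected grip point is about where I released it: x = 0.597 m from the top camera and 0.604 m from the scene camera, against 0.599 m at release. The two cameras differ by 7 mm, so they would not show a slip smaller than that. The purple and yellow look-alikes and the packer look undisturbed, and the arm is clear. I did not nudge the wedge to test how tight it is.

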